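Load the stopper into the rinser drum

ROBOT

A 6-joint arm with a two-finger parallel gripper is mounted at the origin on a cart in front of the work surface, level with it; the furniture and walls round the work are solid. World frame = base frame: x ahead of the robot, y to its left, z up, the work surface at z = 0. Lengths are in m, angles in rad, forces in N, time in s.
With the tool pointing down it reaches from about 0.3 to 0.875 m from the base axis. Payload 6.4 kg.
Tool frame: the origin (TCP) lies on the front face of the gripper's body, between the roots of the fingers; the fingertips stand 73 mm ahead of it and the grasp point (between the pads) lies ctrl.pinch_z ahead of it (ctrl.pinch_z is the distance from the TCP to the grasp point, in m); z points along the fingers, x is the direction in which the jaws open and shut, and the axes are right-handed (so a half turn about z gives the same grasp; the last joint's range is limited). The gripper opens to 85 mm and grips with 20 to 120 N. Pads are 22 mm wide; open, the fingers measure 114 mm over their backs; the gripper's body (76 mm by 85 mm) begins 54 mm behind the grasp point. The pads swing forward as they close: fully open they stand 13 mm farther back than shut.
Start: joints at [0.944, 0.181, 1.607, -0, 1.354, -0.206], TCP at [0.235, 0.525, 0.304] pointing down, gripper open.
Joint ranges: [-2.99, 2.99], [-0.89, 2.07], [0.3, 2.58], [-1.14, 4.28], [0, 2.63], [-3.12, 3.12]. Speed limits (rad/s): [2.57, 2.57, 3.01, 3.14, 3.14, 3.14].

INTERFACE

Orientations are given as a unit quaternion [w, x, y, z].
In Python, from bench import ctrl gives the robot as it stands.
- The arm moves only by the tool move_arm, never from a script. Its argument "rows" is text: rows parted by semicolons, each of 7 numbers parted by spaces: the shift along the tool's x, y, z in cm, then the turn, a rotation vector about the tool's x, y, z in degrees, then the opening, from 0 (shut) to 1 (fully open). In form: x y z rx ry rz grip; .... A call has 1 to 20 rows; each row shifts and turns the commanded pose from where the row before left it, along the tool's axes as they then stand; what a row does not reach is not made up. A row lasts 1/10 s, in which the tool goes at most 50 mm and 8.59 degrees, less where a joint would pass 70% of its speed; a pose out of reach is approached as far as the arm can. A call with a gripper value outside its range is refused whole. The fingers move at their own pace and stop on an object; the grip force is fixed at half the most. Time passes only in rows, so rows that do not move let the fingers close. It gives the time, the measured TCP pose, the force and the opening at its end, in the units of the state.
- ctrl.get_obs(): the state, without advancing time (a new reading comes with each control period).
- ctrl.camera(name): name is "side" or "top"; returns a dict with "color" (400x640x3 uint8, blue, green, red), "fx", "fy", "cx", "cy" (pixels), "k1" (the pictures are not rectified: a ray, as slopes to the right and down, at radius r is drawn at 1 + k1 r^2 times it, then the intrinsics apply), "rvec" (rotation vector, rad) and "tvec" (3), from world to camera coordinates, as OpenCV has them. Camera axes: x right, y down, z forward; pixel columns grow to the right and rows downward; lengths in m; the calibration is good to about 2 mm. A picture is of the moment at which its call begins. There is no depth.
- ctrl.hand_in(): hands the job in, once; it reports no verdict.
Trained networks look in the newest picture that a camera, given by its name, has taken for a name from the list of things; names that differ only in an ending like _2 or _b are one class to them, and where a whole thing is asked for, a point or a joint stands for the part that bears it (a point fixed in the world has none). Each returns a list of dicts, best first, with "confidence" (0 to 1); they miss things now and then, are a little off and sometimes report something else, mostly with a low value. They report only what shows in the picture. A call takes as long as a camera call.
- ctrl.look_for(camera, query): "bbox" ([left, top, right, bottom] in pixels, round what is visible of it).
- ctrl.trace(camera, query): "region" (400x640 bool, what is visible of it) and "bbox" ([left, top, right, bottom] in pixels, round what is visible of it).
The state is a dict: "time_s": time; "q": joint angles; "dq": joint speeds; "joint_efforts": joint torques, N m; "eef_pos": TCP position; "eef_rot": TCP orientation; "wrist_force": force on the tool from outside, world axes, zero at the start; "torque": the same for the moment, N m; "opening": opening from 0.0 (shut) to 1.0 (fully open).
Only numpy, scipy, OpenCV 4.12 (cv2) and the standard library are available. Lean on these libraries where they do the work, as an engineer would, in place of code of your own. Each camera call takes 0.05 s, during which the arm holds its last target.

TASK

The bottle stopper has to go into the countertop stopper rinser. The rinser's drum has one loading pocket, which is somewhere out of sight down in the steel tub: lay shut fingertips lightly on the drum's rubber tread and roll the drum round by friction until the pocket faces straight up, and take the fingers off. Then stand the stopper, head down as it is now, fully home in the pocket and let go; be gentle with the drum's sprung axle throughout and leave the things round about alone.

Things in the scene. Friction and masses are not known exactly. Their poses are not given: they have to be found in the camera images.
- rinser: fixed steel tub, 112 x 156 mm (x, y), walls 97 mm high, open on top; in it a drum turns on a level axle along x, over y = 0, nominally 78 mm up. Origin: centre of the underside, z up; walls at x = -46, +52 and y = -72, +72 mm. The axle is sprung (gives 1 mm per 5 N); loads over 15 N harm it. Turning takes 1 N at the rim; the drum does not coast and stays where it is left
- tread_top (a point): fixed nominal point: middle of the top of the drum's smooth rubber tread, on which to turn it (tread 36 mm wide along x, from x = -38 to -2 mm of the rinser; drum radius 58 mm), nominally 136 mm above the worktop. The axle's height was set by hand: the real top may be up to 7 mm higher or lower, found only by touch. Axes as the rinser's
- drum (a joint): angle of the drum (rad), endless; 0 or a multiple of 6.283: pocket straight up; 3.14: straight down, hidden in the tub. Falls as the drum's top moves to the rinser's +y, grows towards -y (at angle a the pocket lies to y = -sin a, z = cos a). Pocket: round hole 36 mm across, 15 mm deep, in a flat steel block 46 mm square whose face lies 54 mm, and its floor 39 mm, from the axle
- drum_top (a point): fixed nominal point straight above the axle over the middle of the drum's slatted steel part, which carries the one pocket (x = +21 mm, y = 0 of the rinser, the part is 46 mm wide along x), 136 mm above the worktop; the real height is off by the same unknown amount. Axes as the rinser's
- stopper_center (a point): brass bottle stopper, 45 mm high, 60 g, standing head down: the head below is 31 mm across and 17 mm high, the shank above it is 20 mm across and 28 mm high. This point is on its axis half-way up, 22.5 mm above its underside; z up along the axis
- rocks_0: bystander: clear tumbler, 81 mm across, 93 mm high, standing on a coaster; origin at the centre of its underside
- matchbox: bystander: matchbox 36 x 54 x 15 mm lying flat; origin at the centre of its underside
- lime: bystander: lime, 53 x 43 x 44 mm; origin at its underside
- jar: bystander: jar of olives, 68 mm across, 112 mm high; origin at the centre of its underside

How it is judged:
On the way:
1. the drum has been turned so that the pocket faces up (within 0.15 rad), stands still and is not touched by the fingers ((value of joint drum between -0.15 and 0.15 rad or value of joint drum between 6.133 and 6.433 rad or value of joint drum between -6.433 and -6.133 rad or value of joint drum between 12.416 and 12.716 rad) and contact force between the fingers and rinser below 0.05 N and velocity of joint drum between -0.1 and 0.1 rad/s), for 0.2 s.
At the end, for the whole second after the job is handed in: the stopper stands head down in the pocket at the top of the drum: its centre within 14 mm of the vertical over the middle of the slatted part, sunk into the pocket (centre no more than 11 mm above and 7 mm below the nominal drum top), leaning less than 0.25 rad, released, drum still (horizontal distance between stopper_center and drum_top below 0.014 m and z of stopper_center in the frame of drum_top between -0.007 and 0.011 m and angle between stopper_center's own z axis and vertical below 0.25 rad and contact force between the arm and rinser below 0.05 N and velocity of joint drum between -0.05 and 0.05 rad/s); the robot touches nothing.
It fails at once if anything presses on the rinser or its drum with more than 15 N (contact force between anything else and rinser above 15 N).
It fails at once if the tumbler, matchbox, lime or jar is moved by more than 3 cm (distance of any of rocks_0, matchbox, lime, jar from where it was at the start of the episode above 0.03 m).
It also fails if it takes over 67 s, if anything falls off the work surface, if the arm or the gripper's body presses on something with over 40 N, if the wrist force passes 120 N, or if a joint passes its speed limit or range.

## Working session

There is one attempt and no reset: what is moved stays moved. The work goes in short steps, Python scripts to look and compute and a tool call to move; the robot and the scene stay as the last step left them, time stands still between calls to the robot, and variables do not carry over. Pictures are saved under pics/ and viewed, and the job is handed in when it is done.

Besides the shell and the picture viewer there is one more tool, called as name(argument=value, ...), one argument or row to a line, values as JSON. move_arm: Moves the arm, as the interface text tells. Its arguments: {"type":"object","properties":{"rows":{"type":"string"}},"required":["rows"]}

```bash
mkdir -p pics; ls; cat > h.py <<'E'
import numpy as np, cv2, sys
from bench import ctrl
from scipy.spatial.transform import Rotation as R
def snap(n,f):
    c=ctrl.camera(n); cv2.imwrite('pics/'+f,c['color']); return c
def ray(c,u,v):
    x=(u-c['cx'])/c['fx']; y=(v-c['cy'])/c['fy']
    a,b=x,y
    for _ in range(30):
        s=1+c['k1']*(a*a+b*b); a,b=x/s,y/s
    Rm=cv2.Rodrigues(np.array(c['rvec'],float))[0]; t=np.array(c['tvec'],float).ravel()
    return -Rm.T@t, Rm.T@np.array([a,b,1.])
def atz(c,u,v,z):
    o,d=ray(c,u,v); return o+d*(z-o[2])/d[2]
def proj(c,P):
    Rm=cv2.Rodrigues(np.array(c['rvec'],float))[0]; t=np.array(c['tvec'],float).ravel()
    p=(Rm@np.atleast_2d(P).T).T+t
    a=p[:,0]/p[:,2]; b=p[:,1]/p[:,2]; s=1+c['k1']*(a*a+b*b)
    return np.c_[a*s*c['fx']+c['cx'], b*s*c['fy']+c['cy']]
E
python3 - <<'E'
from h import *
for n in('side','top'):
    c=snap(n,n+'0.png'); print(n,{k:c[k] for k in c if k!='color'}, ray(c,320,200))
    for q in('rinser','drum','stopper_center','rocks_0','matchbox','lime','jar'):
        print(q,[(np.round(d['bbox'],1).tolist(),round(d['confidence'],2)) for d in ctrl.look_for(n,q)[:3]])
print(ctrl.get_obs(), ctrl.pinch_z)
E
```

```text
pics
side {'fx': 400.1301455635544, 'fy': 400.1301455635544, 'cx': 318.70159745035244, 'cy': 197.03511539153988, 'k1': -0.09172870525012206, 'rvec': array([ 2.22524286, -0.62167361,  0.28497098]), 'tvec': array([-0.50748093,  0.24492291,  1.17311863])} (array([ 0.05803874, -0.8752028 ,  0.96144839]), array([ 0.39170921,  0.63369268, -0.66713036]))
rinser [([297.7, 225.4, 348.1, 285.2], 0.84)]
drum [([301.9, 221.2, 344.4, 268.4], 0.95)]
stopper_center [([269.5, 175.0, 279.3, 187.2], 0.6)]
rocks_0 [([243.7, 133.6, 263.2, 162.3], 0.77)]
matchbox [([323.1, 203.6, 337.6, 218.8], 0.58)]
lime [([346.7, 300.2, 363.4, 315.2], 0.75)]
jar [([412.5, 253.1, 443.6, 294.7], 0.67)]
top {'fx': 362.1239418662311, 'fy': 362.1239418662311, 'cx': 320.658471646789, 'cy': 197.07886976030343, 'k1': 0.011779364818663738, 'rvec': array([ 2.15446353, -2.07377457,  0.21487244]), 'tvec': array([-0.06577183,  0.56868654,  0.9960786 ])} (array([ 0.35848106, -0.04839566,  1.09043665]), array([ 0.19344772,  0.00565732, -0.98112912]))
rinser [([344.4, 201.8, 409.3, 257.4], 0.98)]
drum [([359.6, 208.0, 404.7, 250.7], 
[... 330 characters left out ...]
5.4, 409.8, 253.9], 0.67)]
{'time_s': 0.8, 'q': array([ 9.43716322e-01,  1.80736747e-01,  1.60696423e+00, -5.78702198e-06,
        1.35381247e+00, -2.06283711e-01]), 'dq': array([-0.0003637 , -0.00113209, -0.00050772,  0.0014029 ,  0.00026209,
       -0.00106812]), 'joint_efforts': array([-6.30706509e-04, -4.44802773e+01, -3.51666927e+01, -3.41104953e-05,
        6.12902768e-04, -9.58481934e-06]), 'eef_pos': array([0.23487337, 0.52487222, 0.30394137]), 'eef_rot': array([-1.16374038e-05,  8.39191954e-01,  5.43835327e-01,  3.79585301e-05]), 'wrist_force': array([0.16938302, 0.0493517 , 0.23831269]), 'torque': array([-0.03800721,  0.02435723, -0.01428414]), 'opening': 1.0003451483251673} 0.0539
```

```bash
python3 - <<'E'
import cv2
a=cv2.imread('pics/top0.png');b=cv2.imread('pics/side0.png')
cv2.imwrite('pics/t1.png',cv2.resize(a[140:280,120:500],None,fx=2.1,fy=2.1,interpolation=2))
cv2.imwrite('pics/t2.png',cv2.resize(a[190:270,335:420],None,fx=7,fy=7,interpolation=2))
cv2.imwrite('pics/s1.png',cv2.resize(b[120:330,220:460],None,fx=2.8,fy=2.8,interpolation=2))
E
```

```text
(no output)
```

View pics/t1.png

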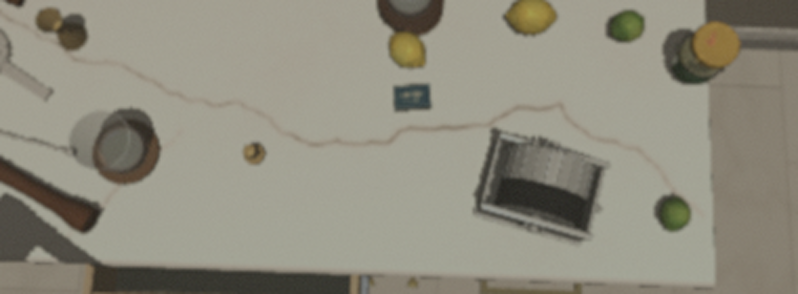

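View pics/t2.png

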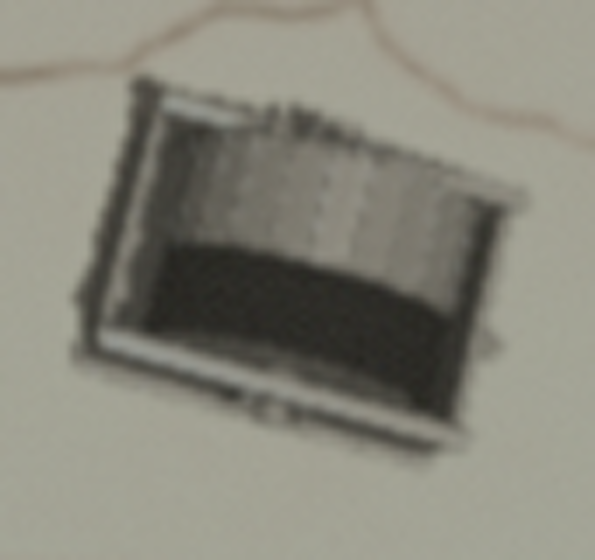

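View pics/s1.png

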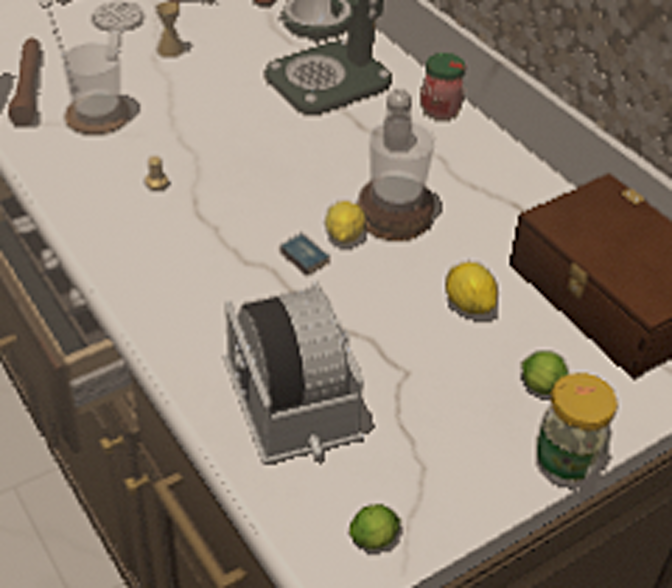

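```bash
cat >> h.py <<'E'
def cam(n):
    import json
    return CAMS[n]
E
cat > fit.py <<'E'
from h import *
from scipy.optimize import least_squares
T=ctrl.camera('top');S=ctrl.camera('side')
import pickle; pickle.dump({k:{a:b for a,b in v.items()} for k,v in(('top',T),('side',S))},open('cams.pkl','wb'))
for u,v in((356.1,202.1),(410,218.6),(397.5,253),(348.2,238.5)): print(atz(T,u,v,0.097).round(4))
E
python3 fit.py
python3 - <<'E'
import cv2
b=cv2.imread('pics/side0.png')
cv2.imwrite('pics/s2.png',cv2.resize(b[215:295,290:360],None,fx=7,fy=7,interpolation=2))
cv2.imwrite('pics/s3.png',cv2.resize(b[165:197,255:295],None,fx=14,fy=14,interpolation=2))
b=cv2.imread('pics/top0.png')
cv2.imwrite('pics/t3.png',cv2.resize(b[195:230,220:265],None,fx=14,fy=14,interpolation=2))
E
```

```text
[ 0.5523 -0.1437  0.097 ]
[ 0.5115 -0.2935  0.097 ]
[ 0.4159 -0.2585  0.097 ]
[ 0.45   -0.1239  0.097 ]
```

View pics/s2.png

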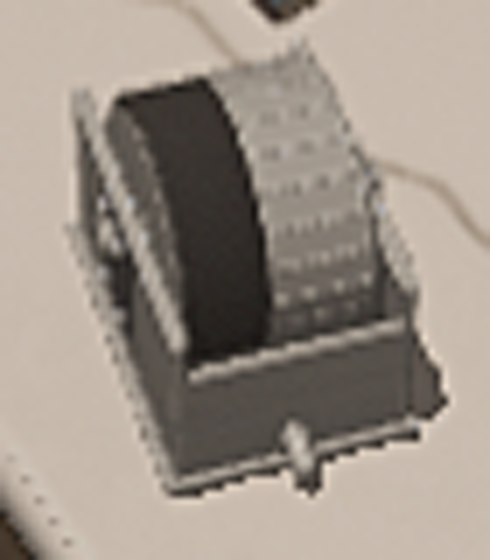

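View pics/s3.png

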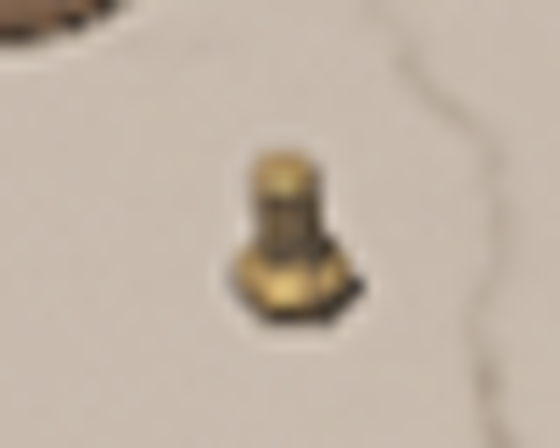

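View pics/t3.png

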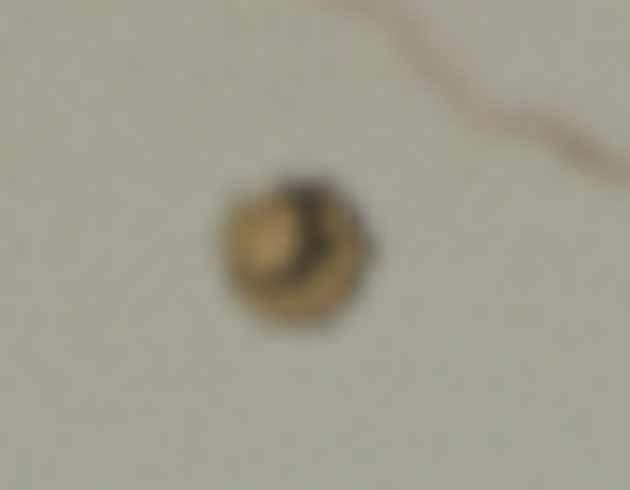

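```bash
cat > fit2.py <<'E'
from h import *
import pickle
from scipy.optimize import least_squares
C=pickle.load(open('cams.pkl','rb'))
obs={'side':[((-46,72,97),(301.4,228.1)),((-46,-72,97),(316.8,267.5)),((52,-72,97),(348.3,260.4)),((-56,-78,3),(314.6,284.3)),((56,-78,3),(349.7,276.4)),((-56,78,3),(300,247.1))],
'top':[((52,72,97),(356.1,202.5)),((52,-72,97),(408,218.4)),((-46,-72,97),(399.5,251.2)),((-46,72,97),(349,238.5))]}
def W(P,p):
    c,s=np.cos(p[2]),np.sin(p[2]); P=np.atleast_2d(np.array(P,float))/1000
    return np.c_[p[0]+c*P[:,0]-s*P[:,1],p[1]+s*P[:,0]+c*P[:,1],P[:,2]]
def res(p,ks):
    r=[]
    for k in ks: r.append((proj(C[k],W([o[0] for o in obs[k]],p))-np.array([o[1] for o in obs[k]])).ravel())
    return np.concatenate(r)
for ks in(['side'],['top'],['side','top']):
    f=least_squares(res,[.48,-.2,-.25],args=(ks,),loss='soft_l1'); print(ks,f.x.round(4),res(f.x,ks).round(1))
p=f.x; np.save('rins.npy',p)
for k,crop in(('side',(215,295,290,360)),('top',(190,270,335,420))):
    im=cv2.resize(C[k]['color'][crop[0]:crop[1],crop[2]:crop[3]],None,fx=7,fy=7,interpolation=2)
    def dr(P,col,cl=True):
        q=(proj(C[k],W(P,p))-[crop[2],crop[0]]+.5)*7
        cv2.polylines(im,[np.round(q).astype(int)],cl,col,1)
    dr([(-46,-72,97),(52,-72,97),(52,72,97),(-46,72,97)],(0,0,255))
    dr([(-56,-78,0),(56,-78,0),(56,78,0),(-56,78,0)],(0,255,0))
    th=np.linspace(-1.2,1.2,30)
    for x in(-38,-2,44): dr([(x,58*np.sin(t),78+58*np.cos(t)) for t in th],(255,0,255),False)
    cv2.imwrite(f'pics/ov_{k}.png',im)
# stopper
for k,uv in(('side',(255.5+285/14-.5,165+170/14)),('top',(220+268/14,195+242/14))): print('shank top',k,atz(C[k],*uv,0.045).round(4))
for k,uv in(('side',(255+297/14,165+275/14)),('top',(220+297/14,195+258/14))): print('head',k,atz(C[k],*uv,0.012).round(4))
for k,n,uv in(('side','matchbox',(330,211)),('top','matchbox',(315,186.5))): print(n,atz(C[k],*uv,0.012).round(3))
E
python3 fit2.py
```

```text
['side'] [ 0.4818 -0.2141 -0.2395] [ 0.7 -0.3 -0.4 -3.8  1.4 -5.  -0.9  2.3  0.2  0.9 -0.7  0.8]
['top'] [ 0.4805 -0.2049 -0.2272] [ 1.   1.4 -0.5 -1.1  0.3  0.6 -0.6 -0.7]
['side', 'top'] [ 0.4822 -0.2085 -0.2278] [-0.3 -1.3 -1.  -5.2  0.6 -6.5 -1.4  1.  -0.6 -0.7 -1.7 -0.2  2.3  0.8
  0.8 -1.7  1.6  0.   0.7 -1.3]
shank top side [0.5214 0.1873 0.045 ]
shank top top [0.519 0.192 0.045]
head side [0.5207 0.1838 0.012 ]
head top [0.5209 0.1931 0.012 ]
matchbox [ 0.615 -0.04   0.012]
matchbox [ 0.613 -0.025  0.012]
```

View pics/ov_side.png

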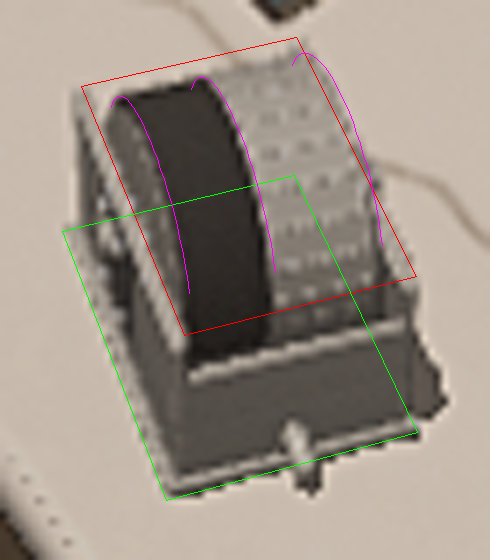

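View pics/ov_top.png

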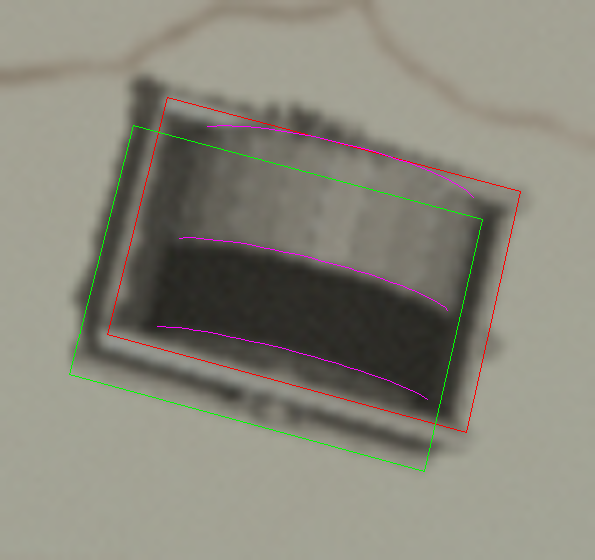

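move_arm(
  rows="0 0 0 0 0 8.5 0; 0 0 0 0 0 8.5 0; 0 0 0 0 0 8.5 0; 0 0 0 0 0 8.5 0; 0 0 0 0 0 8.5 0; 0 0 0 0 0 8.5 0; 0 0 0 0 0 8.5 0; 0 0 0 0 0 8.5 0; 0 0 0 0 0 8.5 0; 0 0 0 0 0 2.6 0; 2.4 4.1 0 0 0 0 0; 2.4 4.1 0 0 0 0 0; 2.4 4.1 0 0 0 0 0; 2.4 4.1 0 0 0 0 0; 2.4 4.1 0 0 0 0 0; 2.4 4.1 0 0 0 0 0; 2.4 4.1 0 0 0 0 0; 2.4 4.1 0 0 0 0 0; 2.4 4.1 0 0 0 0 0; 2.4 4.1 0 0 0 0 0",
)

```text
time_s: 2.9
eef_pos: [0.375, 0.069, 0.3044]
eef_rot: [-0.0, 0.993, -0.115, 0.001]
wrist_force: [2.1, -0.1, 0.2]
opening: -0.002
```

move_arm(
  rows="2.4 4.1 0 0 0 0 0; 2.4 4.1 0 0 0 0 0; 2.4 4.1 0 0 0 0 0; 2.4 4.1 0 0 0 0 0; 2.4 4.1 0 0 0 0 0; 2.4 4.1 0 0 0 0 0; 0 0 3 0 0 0 0; 0 0 2 0 0 0 0; 0 0 0 0 0 0 0",
)

```text
time_s: 3.8
eef_pos: [0.4573, -0.2009, 0.2508]
eef_rot: [-0.002, 0.993, -0.115, -0.003]
wrist_force: [-0.5, 0.4, 0.1]
opening: -0.0
```

```bash
cat > look.py <<'E'
from h import *
tag=sys.argv[1]
o=ctrl.get_obs(); print(o['time_s'],o['eef_pos'].round(4),(R.from_quat(np.roll(o['eef_rot'],-1)).as_matrix()[:,0]).round(4),o['wrist_force'].round(2),round(o['opening'],3))
Rm=R.from_quat(np.roll(o['eef_rot'],-1)).as_matrix()
tip=o['eef_pos']+Rm@[0,0,.073]
import pickle
C={}
for k,cr in(('side',(190,290,290,375)),('top',(180,270,330,425))):
    c=C[k]=ctrl.camera(k)
    im=c['color'][cr[0]:cr[1],cr[2]:cr[3]]
    im=cv2.resize(im,None,fx=6,fy=6,interpolation=2)
    q=(proj(c,tip)[0]); print(k,'tip px',q.round(1))
    if len(sys.argv)>2:
        qq=(q-[cr[2],cr[0]]+.5)*6; cv2.circle(im,tuple(qq.astype(int)),3,(0,0,255),1)
    cv2.imwrite(f'pics/{tag}_{k}.png',im)
a,b=[cv2.imread(f'pics/{tag}_{k}.png') for k in('side','top')]
h=560
a=cv2.resize(a,None,fx=.75,fy=.75,interpolation=3);b=cv2.resize(b,None,fx=.7,fy=.7,interpolation=3)
H=max(a.shape[0],b.shape[0]);o=np.zeros((H,a.shape[1]+b.shape[1],3),np.uint8);o[:a.shape[0],:a.shape[1]]=a;o[:b.shape[0],a.shape[1]:]=b
cv2.imwrite(f'pics/{tag}.png',o); print(o.shape)
pickle.dump(C,open(f'{tag}.pkl','wb'))
E
python3 look.py a1 1
```

```text
3.8 [ 0.4573 -0.2009  0.2508] [ 0.9733 -0.2294 -0.0057] [-0.51  0.4   0.14] -0.0
side tip px [314.3 222. ]
top tip px [381.2 234.1]
(450, 781, 3)
```

View pics/a1.png

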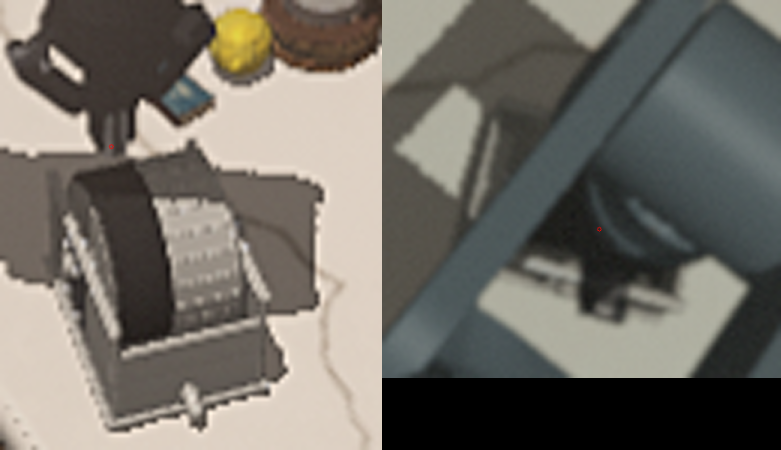

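```bash
cat > fit3.py <<'E'
from h import *
import pickle
from fit2 import W
from scipy.optimize import least_squares
C=pickle.load(open('cams.pkl','rb'))
c=C['side']
for z in(0,.004):
    q=[atz(c,u-.5,v-.5,z) for u,v in((290+172/7,215+488/7),(290+418/7,215+432/7),(290+70/7,215+228/7))]
    print(z,[x.round(4) for x in q],np.linalg.norm(q[0]-q[1]),np.linalg.norm(q[0]-q[2]))
c=C['side']
im=cv2.resize(c['color'][215:295,290:360],None,fx=8,fy=8,interpolation=cv2.INTER_NEAREST)
im=cv2.convertScaleAbs(im,alpha=1.3,beta=20)
cv2.imwrite('pics/s5.png',im[:600])
g=cv2.cvtColor(C['side']['color'],6)
print(g[222:272:3,300:348])
E
python3 fit3.py | grep -v shank
```

```text
['side'] [ 0.4818 -0.2141 -0.2395] [ 0.7 -0.3 -0.4 -3.8  1.4 -5.  -0.9  2.3  0.2  0.9 -0.7  0.8]
['top'] [ 0.4805 -0.2049 -0.2272] [ 1.   1.4 -0.5 -1.1  0.3  0.6 -0.6 -0.7]
['side', 'top'] [ 0.4822 -0.2085 -0.2278] [-0.3 -1.3 -1.  -5.2  0.6 -6.5 -1.4  1.  -0.6 -0.7 -1.7 -0.2  2.3  0.8
  0.8 -1.7  1.6  0.   0.7 -1.3]
head side [0.5207 0.1838 0.012 ]
head top [0.5209 0.1931 0.012 ]
matchbox [ 0.615 -0.04   0.012]
matchbox [ 0.613 -0.025  0.012]
0 [array([ 0.4152, -0.2678,  0.    ]), array([ 0.5196, -0.2971,  0.    ]), array([ 0.4494, -0.12  ,  0.    ])] 0.10839050928782057 0.15175629629950443
0.004 [array([ 0.4138, -0.2704,  0.004 ]), array([ 0.5177, -0.2995,  0.004 ]), array([ 0.4478, -0.1231,  0.004 ])] 0.10793956252500979 0.15112493096132068
[[190 190 190 190 190 190 190 190 190 190 190 190 189 190 190 190 190 190
  190 189 186 173 160 170 185 190 192 194 197 178 184 148 140 163 163 189
  192 190 190 190 190 190 190 190 191 191 190 190]
 [190 190 190 191 191 191 190 191 191 192 192 194 196 197 200 203 179 175
  167 171 145 144 145 138 136 131 140 142 151 139 147 149 148 145 153 150

[... 2336 characters left out ...]
 34  35  36  33  27  47  77  69  74  78  71  62  67
   62  58  56  62  53  64  87 122 157 164 153 133]
 [188 188 189 190 192 175 161 160  88  75  83  84  83  78 145 158  95  35
   25  31  31  31  27  23  31  35  29  48  59  70  89 160 162 161 149 146
  132 127 117  98  78  73  75  77  79  79  82  79]
 [189 189 189 189 189 192 184 160 155 100  78  83  85  84  86  90  64  48
   90 160 164 163 150 149 129 125 112  94  75  71  75  76  79  80  80  81
   83  81  82  81  81  82  81  81  80  81  80  79]
 [188 188 188 188 188 189 191 188 161 152  97  78  82  83  88  88  77  77
   76  78  78  79  77  80  80  80  80  80  79  80  81  80  79  80  80  81
   79  78  79  80  82  82  81  81  81  81  79  85]]
```

View pics/s5.png

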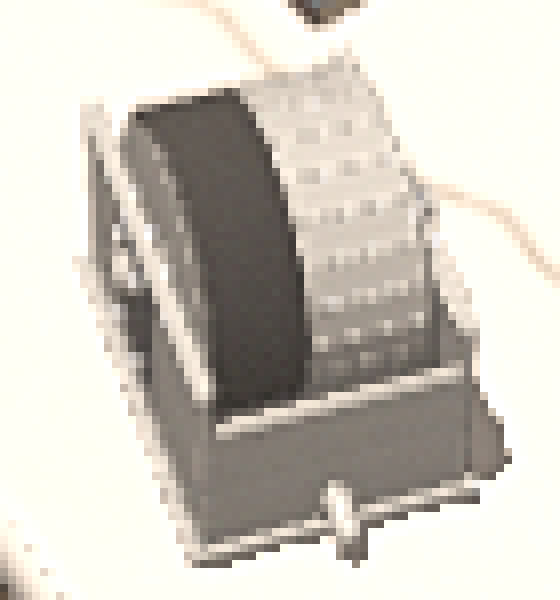

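```bash
sed -i 's/^for ks in/if __name__=="__main__":\n  pass\nfor ks in/' fit2.py; cat > fit4.py <<'E'
from h import *
import pickle
from scipy.optimize import least_squares
C=pickle.load(open('cams.pkl','rb')); c=C['side']
def W(P,p):
    cc,s=np.cos(p[2]),np.sin(p[2]); P=np.atleast_2d(np.array(P,float))/1000
    return np.c_[p[0]+cc*P[:,0]-s*P[:,1],p[1]+s*P[:,0]+cc*P[:,1],P[:,2]]
A={-2:[(228,320.8),(231,322.2),(234,323.6),(237,324.6),(240,325.6),(243,326.4),(246,326.9),(249,327.5),(252,328.0),(255,328.3)],
-38:[(231,308.9),(234,310.5),(237,311.5),(240,312.6),(243,313.3),(246,313.9),(249,314.6),(252,315.2),(255,315.5)]}
F=[((-56,-78,0),(314.2,284.6)),((56,-78,0),(349.8,276.4)),((-56,78,4),(299.6,246.6))]
th=np.linspace(-1.7,0.9,120)
def res(p,out=False):
    r=[]
    for x,pts in A.items():
        q=proj(c,W([(x,58*np.sin(t),78+p[3]+58*np.cos(t)) for t in th],p))
        o=np.argsort(q[:,1]); m=q[:,0]>0
        # take branch th<some: front branch
        i=np.argmin(q[:,1]); qq=q[:i+1][::-1]
        for v,u in pts: r.append((np.interp(v,qq[:,1],qq[:,0])-u)/0.4)
    for P,uv in F: r+=list((proj(c,W(P,p))[0]-uv)/0.7)
    r.append(p[3]/5)
    return np.array(r)
if __name__=='__main__':
    f=least_squares(res,[.483,-.209,-.23,0.],x_scale=[.01,.01,.1,5]); print(f.x.round(4)); print(f.fun.round(1))
    J=f.jac; print(np.sqrt(np.diag(np.linalg.inv(J.T@J))).round(4))
    np.save('rins.npy',f.x); p=f.x
    print('tread',W((-20,0,136),p),'top',W((21,0,136),p))
    for k,crop in(('side',(215,295,290,360)),('top',(190,270,335,420))):
        im=cv2.resize(C[k]['color'][crop[0]:crop[1],crop[2]:crop[3]],None,fx=7,fy=7,interpolation=2)
        def dr(P,col,cl=True):
            q=(proj(C[k],W(P,p))-[crop[2],crop[0]]+.5)*7
            cv2.polylines(im,[np.round(q).astype(int)],cl,col,1)
        dr([(-46,-72,97),(52,-72,97),(52,72,97),(-46,72,97)],(0,0,255))
        dr([(-56,-78,0),(56,-78,0),(56,78,0),(-56,78,0)],(0,255,0))
        for x in(-38,-2,44): dr([(x,58*np.sin(t),78+p[3]+58*np.cos(t)) for t in np.linspace(-1.5,1.5,40)],(255,0,255),False)
        cv2.imwrite(f'pics/ow_{k}.png',im)
    a,b=cv2.imread('pics/ow_side.png'),cv2.imread('pics/ow_top.png')
    o=np.zeros((560,a.shape[1]+b.shape[1],3),np.uint8);o[:a.shape[0],:a.shape[1]]=a;o[:,a.shape[1]:]=b
    cv2.imwrite('pics/ow.png',cv2.resize(o,None,fx=.72,fy=.72))
E
python3 fit4.py
```

```text
[ 0.483  -0.2078 -0.2524 -5.3847]
[-0.3  0.3 -0.   0.1 -0.2 -0.2  0.2  0.2  0.1  0.3  0.2 -0.2  0.1 -0.2
  0.1  0.5  0.4  0.4  0.9 -2.3  1.2 -1.5  0.2 -1.  -0.8 -1.1]
[9.0000e-04 1.4000e-03 1.1900e-02 3.0131e+00]
tread [[ 0.46367312 -0.20281065  0.136     ]] top [[ 0.50337452 -0.2130478   0.136     ]]
```

View pics/ow.png

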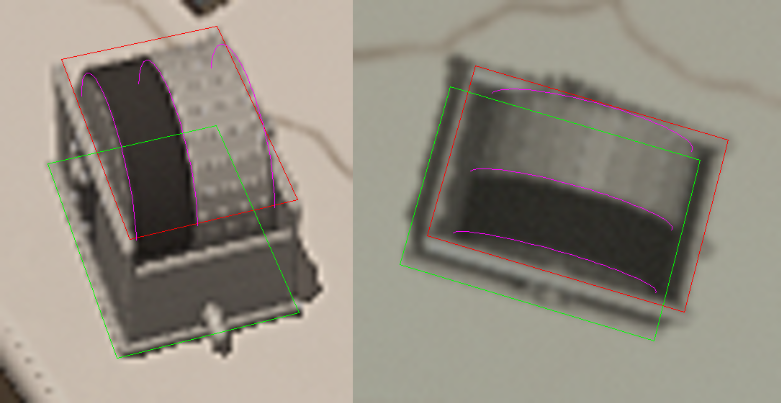

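move_arm(
  rows="0.6 0 1 0 0 0 0; 0 0 1 0 0 0 0; 0 0 0.8 0 0 0 0; 0 0 0.5 0 0 0 0; 0 0 0 0 0 0 0; 0 0 0 0 0 0 0",
)

```text
time_s: 4.5
eef_pos: [0.4646, -0.2029, 0.2209]
eef_rot: [-0.0, 0.993, -0.115, -0.0]
wrist_force: [0.9, 0.4, 0.3]
opening: -0.001
```

move_arm(
  rows="0 0 0.3 0 0 0 0; 0 0 0.3 0 0 0 0; 0 0 0 0 0 0 0",
)

```text
time_s: 4.8
eef_pos: [0.4645, -0.2028, 0.2145]
eef_rot: [-0.0, 0.993, -0.115, -0.0]
wrist_force: [-0.5, -0.5, 0.2]
opening: -0.005
```

move_arm(
  rows="0 0 0.1 0 0 0 0; 0 0 0.1 0 0 0 0; 0 0 0 0 0 0 0",
)

```text
time_s: 5.1
eef_pos: [0.4647, -0.203, 0.2129]
eef_rot: [0.0, 0.993, -0.115, 0.0]
wrist_force: [-0.7, -0.0, 0.4]
opening: -0.0
```

move_arm(
  rows="0 0 0.1 0 0 0 0; 0 0 0.1 0 0 0 0; 0 0 0 0 0 0 0",
)

```text
time_s: 5.4
eef_pos: [0.4648, -0.203, 0.2116]
eef_rot: [0.0, 0.993, -0.115, 0.0]
wrist_force: [-2.3, 1.3, 7.3]
opening: -0.003
```

move_arm(
  rows="0 0 -0.05 0 0 0 0; 0 0.3 0 0 0 0 0; 0 0.3 0 0 0 0 0; 0 0.4 0 0 0 0 0",
)

```text
time_s: 5.8
eef_pos: [0.4624, -0.2127, 0.2118]
eef_rot: [0.0, 0.993, -0.115, 0.0]
wrist_force: [-1.5, 2.1, 5.6]
opening: -0.004
```

move_arm(
  rows="0 0.3 0 0 0 0 0; 0 0.3 0 0 0 0 0",
)

```text
time_s: 6.0
eef_pos: [0.461, -0.2187, 0.2117]
eef_rot: [0.0, 0.993, -0.115, 0.0]
wrist_force: [-1.8, 0.2, 4.6]
opening: -0.001
```

```bash
python3 look.py a2 1
```

```text
6.0 [ 0.461  -0.2187  0.2117] [ 9.736e-01 -2.285e-01  1.000e-04] [-1.8   0.19  4.59] -0.001
side tip px [318.9 235.3]
top tip px [385.6 234.3]
(450, 781, 3)
```

View pics/a2.png

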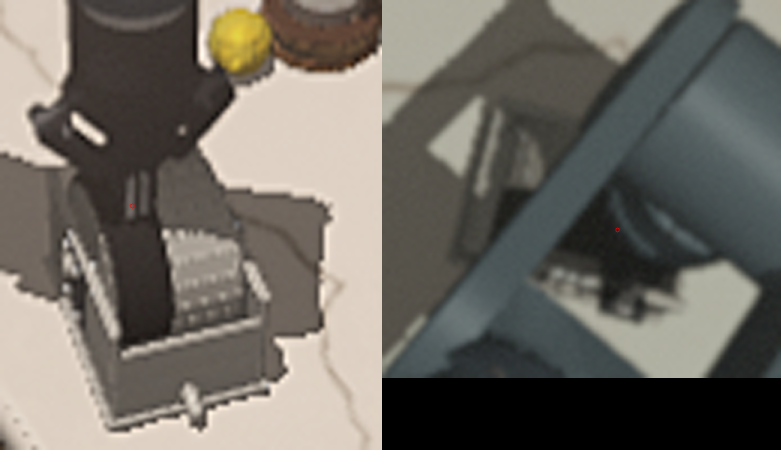

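move_arm(
  rows="0 0.5 0.07 0 0 0 0; 0 0.5 0.11 0 0 0 0; 0 0.5 0.15 0 0 0 0; 0 0.4 0.15 0 0 0 0",
)

```text
time_s: 6.5
eef_pos: [0.4565, -0.2375, 0.2064]
eef_rot: [0.0, 0.993, -0.115, 0.0]
wrist_force: [-1.4, 0.0, 2.8]
opening: -0.004
```

move_arm(
  rows="0 0 -0.5 0 0 0 0; 0 0 -1.5 0 0 0 0; 0 -3 0 0 0 0 0; 0 -3.5 0 0 0 0 0; 0 -0 1.2 0 0 0 0; 0 0 0.5 0 0 0 0; 0 0 0 0 0 0 0",
)

```text
time_s: 7.2
eef_pos: [0.4709, -0.1737, 0.2084]
eef_rot: [-0.0, 0.993, -0.115, -0.001]
wrist_force: [0.0, -0.0, -0.4]
opening: -0.002
```

move_arm(
  rows="0 0 0.1 0 0 0 0; 0 0 0 0 0 0 0",
)

```text
time_s: 7.4
eef_pos: [0.4714, -0.1745, 0.2086]
eef_rot: [0.0, 0.993, -0.116, 0.0]
wrist_force: [-0.4, 0.0, -0.1]
opening: 0.001
```

move_arm(
  rows="0 0 0.1 0 0 0 0; 0 0 0 0 0 0 0",
)

```text
time_s: 7.6
eef_pos: [0.4715, -0.1741, 0.2076]
eef_rot: [0.0, 0.993, -0.115, 0.0]
wrist_force: [0.6, -0.6, -0.4]
opening: 0.002
```

move_arm(
  rows="0 0 0.1 0 0 0 0; 0 0 0 0 0 0 0",
)

```text
time_s: 7.8
eef_pos: [0.4716, -0.1738, 0.2068]
eef_rot: [0.0, 0.993, -0.115, 0.0]
wrist_force: [0.1, 0.6, 0.9]
opening: 0.002
```

move_arm(
  rows="0 0 0.08 0 0 0 0; 0 0.5 -0.22 0 0 0 0; 0 0.5 -0.16 0 0 0 0; 0 0.5 -0.12 0 0 0 0; 0 0.5 -0.08 0 0 0 0; 0 0.5 -0.03 0 0 0 0; 0 0.5 0 0 0 0 0; 0 0.5 0 0 0 0 0",
)

```text
time_s: 8.6
eef_pos: [0.4632, -0.2083, 0.2119]
eef_rot: [0.0, 0.993, -0.115, -0.0]
wrist_force: [-2.1, 1.6, 5.4]
opening: 0.001
```

move_arm(
  rows="0 0.5 0 0 0 0 0; 0 0.5 0.03 0 0 0 0; 0 0.5 0.08 0 0 0 0; 0 0.5 0.12 0 0 0 0; 0 0.5 0.16 0 0 0 0; 0 0.5 0.22 0 0 0 0",
)

```text
time_s: 9.2
eef_pos: [0.4563, -0.2379, 0.2059]
eef_rot: [0.001, 0.993, -0.115, -0.0]
wrist_force: [-3.1, -0.3, 4.7]
opening: -0.003
```

```bash
python3 look.py a3 1
```

```text
9.2 [ 0.4563 -0.2379  0.2059] [ 9.735e-01 -2.285e-01 -3.000e-04] [-3.12 -0.27  4.73] -0.003
side tip px [321.  241.7]
top tip px [392.5 236.6]
(450, 781, 3)
```

View pics/a3.png

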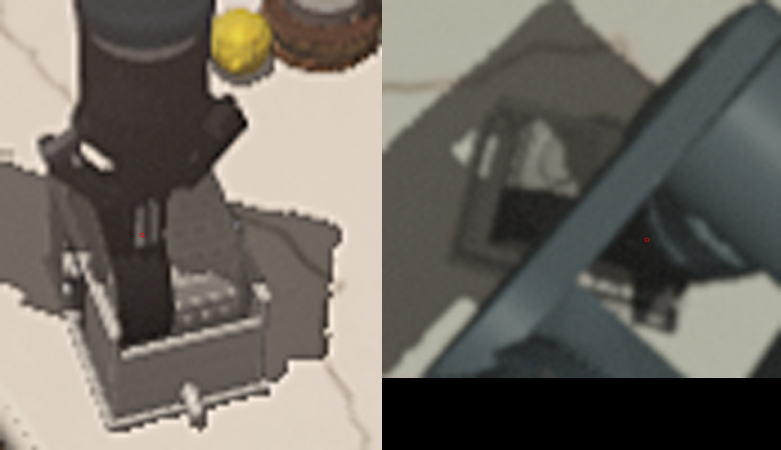

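move_arm(
  rows="0 0 -0.5 0 0 0 0; 0 0 -2.5 0 0 0 0; 0 -3.2 0 0 0 0 0; 0 -3.3 0 0 0 0 0; 0 0 0 0 0 0 0",
)

```text
time_s: 9.8
eef_pos: [0.4719, -0.1704, 0.2357]
eef_rot: [-0.001, 0.994, -0.113, 0.0]
wrist_force: [-0.4, 0.2, -0.0]
opening: -0.0
```

```bash
python3 look.py a4
```

```text
9.8 [ 0.4719 -0.1704  0.2357] [ 0.9742 -0.2255 -0.    ] [-0.38  0.19 -0.04] -0.0
side tip px [313.4 217.4]
top tip px [368.4 228.4]
(450, 781, 3)
```

View pics/a4.png

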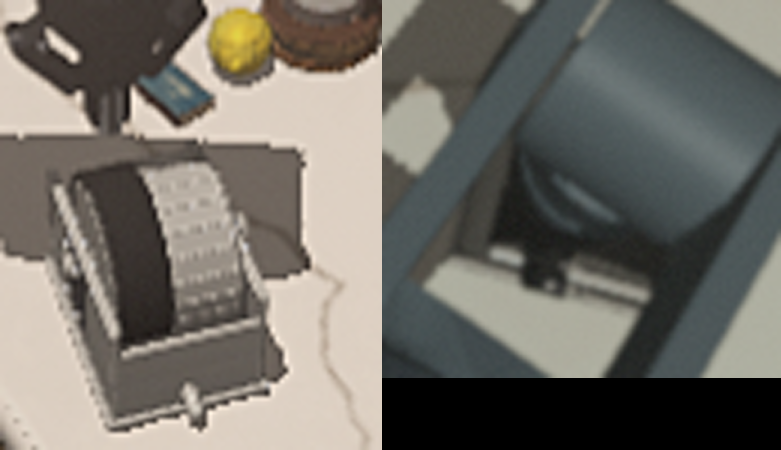

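move_arm(
  rows="0 0 1.5 0 0 0 0; 0 0 1.0 0 0 0 0; 0 0 0.4 0 0 0 0; 0 0 0.1 0 0 0 0; 0 0.5 -0.22 0 0 0 0; 0 0.5 -0.16 0 0 0 0; 0 0.5 -0.12 0 0 0 0; 0 0.5 -0.08 0 0 0 0; 0 0.5 -0.03 0 0 0 0; 0 0.5 0 0 0 0 0; 0 0.5 0 0 0 0 0",
)

```text
time_s: 11.0
eef_pos: [0.4634, -0.2084, 0.212]
eef_rot: [0.0, 0.993, -0.115, 0.0]
wrist_force: [-2.5, 1.3, 4.6]
opening: -0.001
```

move_arm(
  rows="0 0.5 0 0 0 0 0; 0 0.5 0.03 0 0 0 0; 0 0.5 0.08 0 0 0 0; 0 0.5 0.12 0 0 0 0; 0 0.5 0.16 0 0 0 0; 0 0.5 0.22 0 0 0 0",
)

```text
time_s: 11.6
eef_pos: [0.4565, -0.2379, 0.2059]
eef_rot: [0.001, 0.993, -0.115, 0.0]
wrist_force: [-3.1, -1.5, 4.7]
opening: -0.002
```

move_arm(
  rows="0 0 -0.5 0 0 0 0; 0 0 -2.5 0 0 0 0; 0 -3.2 0 0 0 0 0; 0 -3.3 0 0 0 0 0; 0 0 0 0 0 0 0",
)

```text
time_s: 12.1
eef_pos: [0.472, -0.1707, 0.2358]
eef_rot: [-0.001, 0.994, -0.114, 0.0]
wrist_force: [-0.5, -0.3, 0.4]
opening: 0.0
```

```bash
python3 look.py a5
```

```text
12.1 [ 0.472  -0.1707  0.2358] [ 9.742e-01 -2.257e-01  3.000e-04] [-0.48 -0.28  0.44] 0.0
side tip px [313.5 217.5]
top tip px [368.6 228.3]
(450, 781, 3)
```

View pics/a5.png

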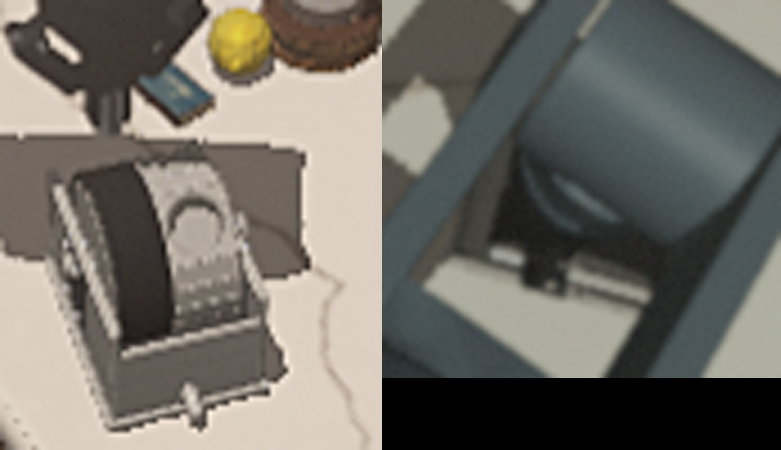

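```bash
cat > ang.py <<'E'
from fit4 import *
from scipy.optimize import minimize_scalar
for h in(-5,0,4):
    f=least_squares(lambda p:np.r_[res(np.r_[p,h])[:-1],(W((-20,0,0),p)[0,:2]-[.4635,-.2053])@[.2285,.9736]/.001],[.483,-.209,-.23],x_scale=[.01,.01,.1]); p=f.x
    print(h,p.round(4),2*f.cost,f.fun[-7:].round(1))
    P=lambda a,r=54:W((21,-r*np.sin(a),78+h+r*np.cos(a)),p)
    uv=np.array([333.8,240.7])
    a=minimize_scalar(lambda a:np.sum((proj(c,P(a))[0]-uv)**2),bounds=(0,1.5),method='bounded'); print(a.x,proj(c,P(a.x))[0]-uv)
    np.save(f'p{h}.npy',np.r_[p,h])
im=cv2.resize(pickle.load(open('a5.pkl','rb'))['side']['color'][220:275,300:355],None,fx=10,fy=10,interpolation=2)
h=4
for h,col in((4,(0,0,255)),(-5,(255,0,0))):
    p=np.load(f'p{h}.npy')
    for a in(.5,):
        pts=[]
        for t in np.linspace(0,6.28,40):
            x=21+18*np.cos(t); s=18*np.sin(t); pts.append((x,-54*np.sin(a)-s*np.cos(a),78+h+54*np.cos(a)-s*np.sin(a)))
        q=(proj(c,W(pts,p))-[300,220]+.5)*10; cv2.polylines(im,[q.astype(int)],True,col,1)
    for x in(-38,-2,44):
        q=(proj(c,W([(x,58*np.sin(t),78+h+58*np.cos(t)) for t in np.linspace(-1.5,1.5,60)],p))-[300,220]+.5)*10; cv2.polylines(im,[q.astype(int)],False,col,1)
cv2.imwrite('pics/ang.png',im)
E
python3 ang.py
```

```text
-5 [ 0.4825 -0.2094 -0.2559] 14.769210913964628 [-2.3  1.8 -1.4  0.9 -0.8 -0.3  0.8]
0.5601982331058502 [-0.17882874  0.04641922]
0 [ 0.4813 -0.2091 -0.2441] 18.061919947987203 [-2.3  2.1 -1.6  0.7 -1.6  0.1  0.6]
0.624514613558221 [-0.16143131  0.04092458]
4 [ 0.4803 -0.2088 -0.2357] 23.074637356281258 [-2.4  2.3 -1.9  0.5 -2.3  0.4  0.5]
0.6756555268668785 [-0.14569011  0.03603828]
```

View pics/ang.png

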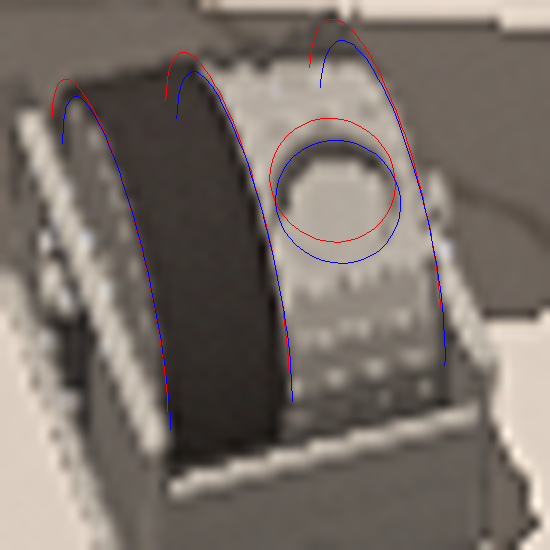

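move_arm(
  rows="0 2.4 0 0 0 0 0; 0 2.3 0 0 0 0 0; 0 0 1.4 0 0 0 0; 0 0 0.7 0 0 0 0; 0 0 0.3 0 0 0 0; 0 0 0 0 0 0 0",
)

```text
time_s: 12.8
eef_pos: [0.4605, -0.2192, 0.2115]
eef_rot: [-0.0, 0.993, -0.115, -0.001]
wrist_force: [-2.7, -0.6, 5.5]
opening: 0.003
```

move_arm(
  rows="0 -0.5 -0.04 0 0 0 0; 0 -0.5 -0.01 0 0 0 0; 0 -0.5 0 0 0 0 0; 0 -0.5 0 0 0 0 0; 0 -0.5 0.01 0 0 0 0; 0 -0.4 0.04 0 0 0 0; 0 0 0 0 0 0 0",
)

```text
time_s: 13.5
eef_pos: [0.4676, -0.1903, 0.2117]
eef_rot: [-0.0, 0.993, -0.115, 0.0]
wrist_force: [-1.2, 1.6, 2.4]
opening: 0.002
```

move_arm(
  rows="0 0 -0.5 0 0 0 0; 0 0 -2 0 0 0 0; 0 0 -3.5 0 0 0 0; 0 -4.8 0 0 0 0 0; 0 -4.8 0 0 0 0 0; 0 -4.8 0 0 0 0 0; 0 -4.8 0 0 0 0 0; 0 -4.8 0 0 0 0 0; 0 0 0 0 0 0 0",
)

```text
time_s: 14.4
eef_pos: [0.5227, 0.0474, 0.272]
eef_rot: [-0.001, 0.994, -0.112, 0.0]
wrist_force: [0.2, -1.1, -0.2]
opening: 0.0
```

```bash
python3 look.py a6
```

```text
14.4 [0.5227 0.0474 0.272 ] [ 9.749e-01 -2.228e-01  4.000e-04] [ 0.21 -1.08 -0.18] 0.0
side tip px [292.1 162.6]
top tip px [283.6 203.1]
(450, 781, 3)
```

View pics/a6.png

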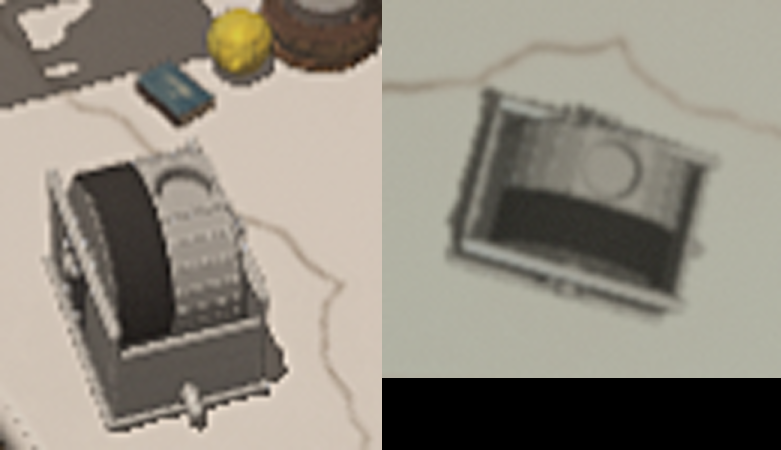

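```bash
cat > ov6.py <<'E'
from fit4 import *
tag=sys.argv[1]; D=pickle.load(open(tag+'.pkl','rb')); a=float(sys.argv[2])
o=[]
sh={'side':(0,0),'top':(0,0)}
if len(sys.argv)>3: sh['top']=tuple(map(float,sys.argv[3:5])); sh['side']=tuple(map(float,sys.argv[5:7]))
p=np.load('p4.npy'); h=4
for k,cr in(('side',(218,268,300,350)),('top',(198,256,346,412))):
    im=cv2.resize(D[k]['color'][cr[0]:cr[1],cr[2]:cr[3]],None,fx=12,fy=12,interpolation=2)
    im=cv2.convertScaleAbs(im,alpha=1.3)
    raw=im.copy()
    def dr(P,col,cl):
        q=(proj(D[k],W(P,p))+sh[k]-[cr[2],cr[0]]+.5)*12; cv2.polylines(im,[q.astype(int)],cl,col,1)
    pts=[]
    for t in np.linspace(0,6.28,40):
        x=21+18*np.cos(t); s=18*np.sin(t); pts.append((x,-54*np.sin(a)-s*np.cos(a),78+h+54*np.cos(a)-s*np.sin(a)))
    dr(pts,(0,0,255),True)
    for x in(-38,-2,44): dr([(x,58*np.sin(t),78+h+58*np.cos(t)) for t in np.linspace(-1.5,1.5,60)],(255,0,255),False)
    dr([(-46,-72,97),(52,-72,97),(52,72,97),(-46,72,97)],(0,255,0),True)
    cv2.imwrite(f'pics/{tag}_o_{k}.png',cv2.resize(np.hstack([raw,im]),None,fx=.5 if k=='top' else .66,fy=.5 if k=='top' else .66,interpolation=3))
E
python3 ov6.py a6 0
```

```text
(no output)
```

View pics/a6_o_top.png

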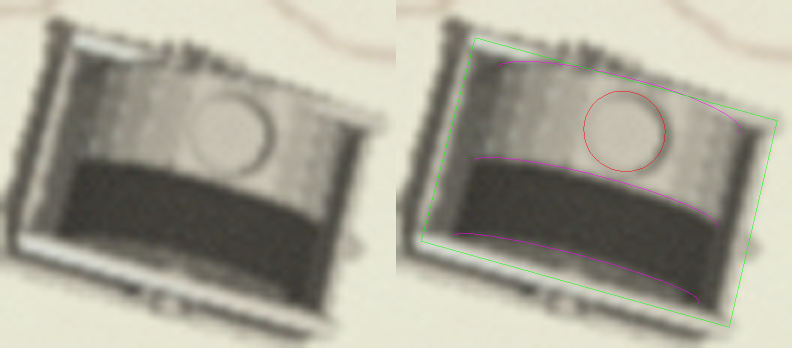

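View pics/a6_o_side.png

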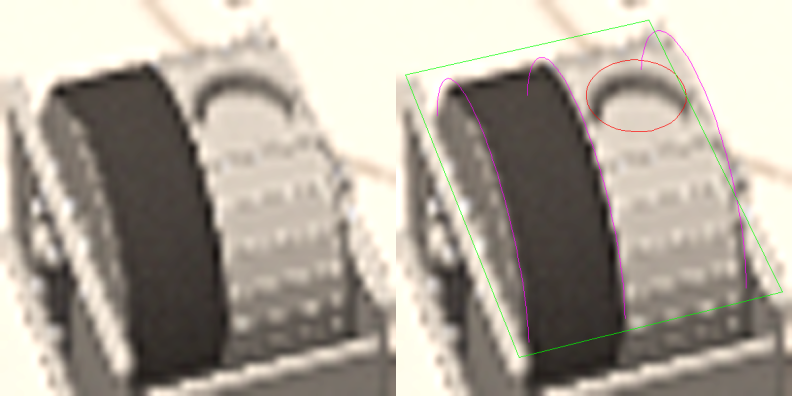

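```bash
python3 - <<'E'
from fit4 import *
D=pickle.load(open('a6.pkl','rb'))
ex=np.array([.9736,-.2285]);ey=np.array([.2285,.9736])
def rel(P): 
    d=P[:2]-np.array([.4648,-.2030]); return d@ex,-d@ey
t=atz(D['top'],384.1,220.2,.136); print('top',t,rel(t))
s=proj(D['top'],t)
# side: hole centre px: crescent left 197,right 295 /7.92 ; model ellipse centre shift (+7,+12)/7.92
p=np.load('p4.npy'); m=proj(D['side'],W((21,0,136),p))[0]+np.array([7,12])/7.92
for z in(.136,.129): 
    s=atz(D['side'],*m,z); print('side',z,s,rel(s))
for n in('p4','p-5','p0'): q=W((21,0,136),np.load(n+'.npy'))[0]; print(n,q,rel(q))
# wide look for the stopper
E
```

```text
top [ 0.49856897 -0.21513837  0.136     ] (np.float64(0.03565108768232882), np.float64(0.004101703542675185))
side 0.136 [ 0.49968506 -0.2200613   0.136     ] (np.float64(0.03786260442020343), np.float64(0.008639640165458297))
side 0.129 [ 0.50343033 -0.21450554  0.129     ] (np.float64(0.04023950556631598), np.float64(0.0023747618226659735))
p4 [ 0.50074171 -0.21371753  0.136     ] (np.float64(0.03744180190111796), np.float64(0.002221905871060309))
p-5 [ 0.50281581 -0.21473524  0.136     ] (np.float64(0.03969369691240021), np.float64(0.0027388167454771915))
p0 [ 0.50164761 -0.21416219  0.136     ] (np.float64(0.03842539473532014), np.float64(0.0024478253786589348))
```

move_arm(
  rows="-0.9 -3.5 0 0 0 0 0.6; -0.9 -3.5 0 0 0 0 0.6; -0.9 -3.5 0 0 0 0 0.6; -0.8 -3.5 0 0 0 0 0.6; 0 0 4.5 0 0 0 0.6; 0 0 4.5 0 0 0 0.6; 0 0 3.0 0 0 0 0.6; 0 0 0 0 0 0 0.6; 0 0 0 0 0 0 0.6",
)

```text
time_s: 15.4
eef_pos: [0.5207, 0.1854, 0.1522]
eef_rot: [0.0, 0.993, -0.116, -0.0]
wrist_force: [0.8, -0.6, 0.3]
opening: 0.601
```

```bash
cat > lk2.py <<'E'
from h import *
import pickle
tag=sys.argv[1]; z=float(sys.argv[2])
o=ctrl.get_obs(); Rm=R.from_quat(np.roll(o['eef_rot'],-1)).as_matrix(); print(o['time_s'],o['eef_pos'].round(4),Rm[:,0].round(4),Rm[:,2].round(4),o['wrist_force'].round(2),round(o['opening'],3))
P=o['eef_pos'].copy(); P[2]=z
C={};ims=[]
for k in('side','top'):
    c=C[k]=ctrl.camera(k); q=proj(c,P)[0]; u,v=q.astype(int)
    im=cv2.resize(c['color'][max(v-28,0):v+28,u-26:u+26],None,fx=7.5,fy=7.5,interpolation=2)
    qq=(q-[u-26,max(v-28,0)]+.5)*7.5; cv2.circle(im,tuple(qq.astype(int)),3,(0,0,255),1); ims.append(im); print(k,q.round(1),qq.round(0))
cv2.imwrite(f'pics/{tag}.png',np.hstack(ims)); pickle.dump(C,open(f'{tag}.pkl','wb'))
E
python3 lk2.py b1 0.045
```

```text
15.4 [0.5207 0.1854 0.1522] [ 9.731e-01 -2.304e-01 -5.000e-04] [-6.e-04 -2.e-04 -1.e+00] [ 0.8  -0.62  0.28] 0.601
side [275.4 177.5] [202. 217.]
top [241.4 211.8] [202. 220.]
```

View pics/b1.png

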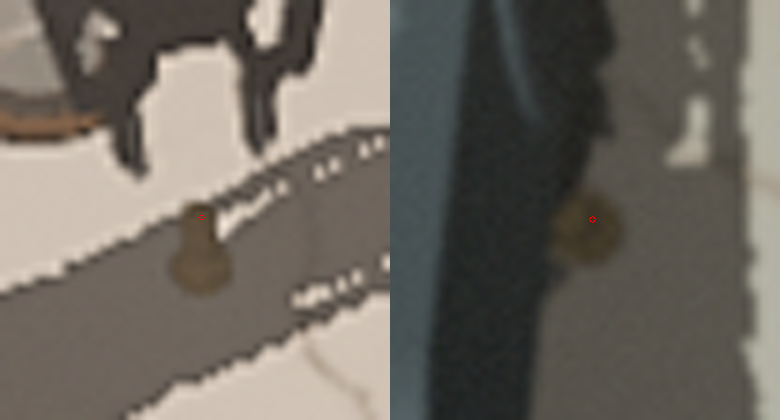

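move_arm(
  rows="-0.15 -0.45 0 0 0 0 0.6; 0 0 2.5 0 0 0 0.6; 0 0 2 0 0 0 0.6; 0 0 1 0 0 0 0.6; 0 0 0.5 0 0 0 0.6; 0 0 0 0 0 0 0.6",
)

```text
time_s: 16.1
eef_pos: [0.5199, 0.1916, 0.0921]
eef_rot: [-0.0, 0.993, -0.115, 0.0]
wrist_force: [0.4, -0.8, -0.6]
opening: 0.604
```

```bash
python3 lk2.py b2 0.045
```

```text
16.1 [0.5199 0.1916 0.0921] [ 9.735e-01 -2.285e-01  2.000e-04] [ 2.e-04  0.e+00 -1.e+00] [ 0.39 -0.79 -0.6 ] 0.604
side [274.5 176.6] [202. 219.]
top [239.3 212. ] [201. 221.]
```

View pics/b2.png

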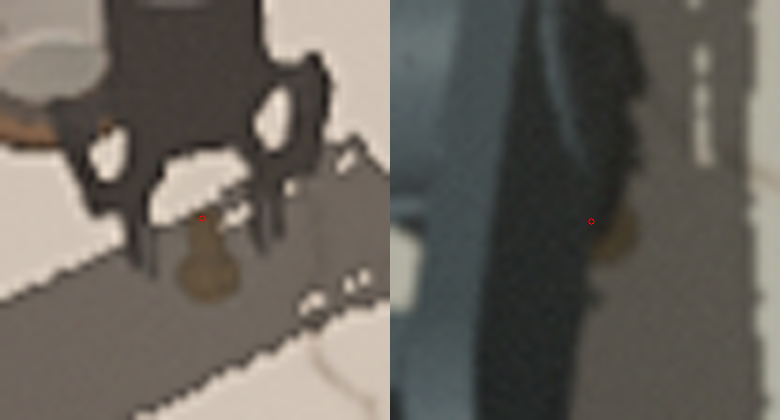

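move_arm(
  rows="0 0 0 0 0 0 0; 0 0 0 0 0 0 0; 0 0 0 0 0 0 0; 0 0 0 0 0 0 0; 0 0 0 0 0 0 0; 0 0 0 0 0 0 0",
)

```text
time_s: 16.8
eef_pos: [0.5202, 0.1915, 0.0926]
eef_rot: [-0.0, 0.993, -0.115, 0.001]
wrist_force: [-1.6, -0.9, 6.5]
opening: 0.173
```

move_arm(
  rows="0 0 -1 0 0 0 0; 0 0 -4 0 0 0 0; 0 0 -4.5 0 0 0 0; 0 0 -4.5 0 0 0 0; 0 0 -2 0 0 0 0; 0 0 0 0 0 0 0",
)

```text
time_s: 17.4
eef_pos: [0.5216, 0.1918, 0.2565]
eef_rot: [-0.001, 0.993, -0.115, 0.004]
wrist_force: [0.2, 0.3, -0.8]
opening: 0.173
```

```bash
python3 lk2.py b3 0.19
```

```text
17.4 [0.5216 0.1918 0.2565] [ 0.9735 -0.2284  0.0076] [ 0.0081  0.0011 -1.    ] [ 0.25  0.28 -0.82] 0.173
side [272.  143.5] [199. 217.]
top [226.9 202.1] [205. 214.]
```

View pics/b3.png

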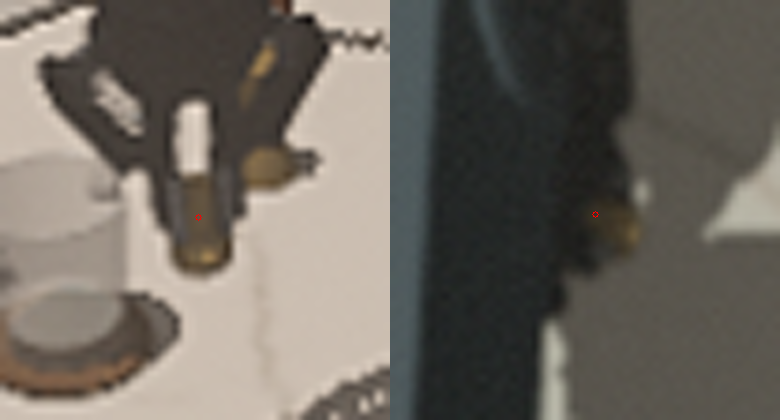

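move_arm(
  rows="0 0 -2 0 0 0 0; 0.8 4.4 0 0 0 0 0; 0.8 4.4 0 0 0 0 0; 0.8 4.4 0 0 0 0 0; 0.8 4.4 0 0 0 0 0; 0.8 4.4 0 0 0 0 0; 0.8 4.4 0 0 0 0 0; 0.8 4.4 0 0 0 0 0; 0.8 4.4 0 0 0 0 0; 0.8 4.4 0 0 0 0 0; 0 0.5 0 0 0 0 0; 0 0 1.5 0 0 0 0; 0 0 1.5 0 0 0 0; 0 0 0 0 0 0 0; 0 0 0 0 0 0 0",
)

```text
time_s: 19.0
eef_pos: [0.4977, -0.2136, 0.2402]
eef_rot: [-0.001, 0.993, -0.114, -0.001]
wrist_force: [0.1, 1.2, -0.4]
opening: 0.178
```

```bash
python3 lk2.py b4 0.150
```

```text
19.0 [ 0.4977 -0.2136  0.2402] [ 0.9739 -0.227  -0.003 ] [-0.0026  0.0022 -1.    ] [ 0.06  1.2  -0.35] 0.178
side [329.  226.5] [199. 218.]
top [384.5 219.8] [202. 219.]
```

View pics/b4.png

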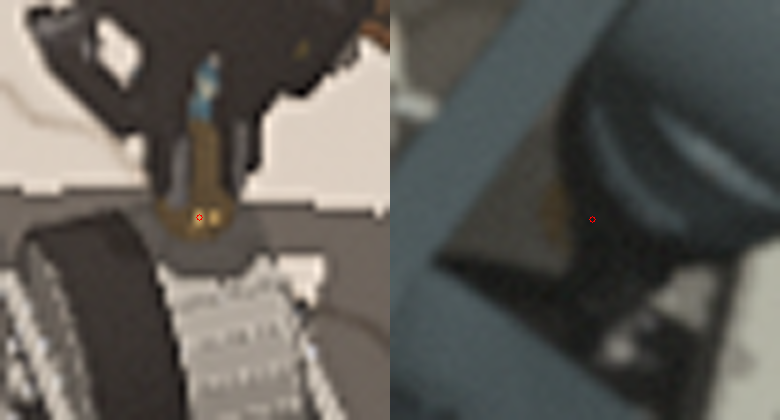

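```bash
cat > rel.py <<'E'
from h import *
import pickle
D=pickle.load(open('b4.pkl','rb'))['side']; D6=pickle.load(open('a6.pkl','rb'))['side']
t=np.linspace(0,2*np.pi,200)
def circ(x,y,z,r): return np.c_[x+r*np.cos(t),y+r*np.sin(t),0*t+z]
for dz in(.0925,):
  zb=.2402-dz
  q=np.vstack([proj(D,circ(.4977,-.2136,z,15.5e-3)) for z in(zb,zb+.017)])
  print('head pred L R bottom',q[:,0].min(),q[:,0].max(),q[:,1].max())
for z in(.129,.136):
  q=proj(D,circ(.5005,-.2153,z,.018)); print('hole pred',z,q[:,0].min(),q[:,0].max(),q[:,1].min(),q[:,1].max())
for k,cr,f in((D,(198,254,303,355),10),(D6,(205,261,303,355),10)):
    im=cv2.resize(k['color'][cr[0]:cr[1],cr[2]:cr[3]],None,fx=f,fy=f,interpolation=cv2.INTER_CUBIC)
    for i in range(0,cr[3]-cr[2],5): cv2.putText(im,str(cr[2]+i),(i*f,10),0,.35,(0,0,255)); cv2.line(im,(int((i+.5)*f),12),(int((i+.5)*f),18),(0,0,255))
    for i in range(0,cr[1]-cr[0],5): cv2.putText(im,str(cr[0]+i),(0,int((i+.5)*f)+4),0,.35,(0,0,255))
    cv2.imwrite('pics/rel%d.png'%(k is D6),im[:,:395] if 0 else im)
a,b=cv2.imread('pics/rel0.png'),cv2.imread('pics/rel1.png')
cv2.imwrite('pics/rel.png',cv2.resize(np.hstack([a,b]),None,fx=.76,fy=.76,interpolation=3))
E
python3 rel.py
```

```text
head pred L R bottom 323.5460049174877 334.6620456005043 231.03695479253506
hole pred 0.129 323.7419705851009 336.3021300348736 227.1367852589151 236.24942218440373
hole pred 0.136 323.77083456177127 336.38278141189846 225.4415164680986 234.55282957441574
```

View pics/rel.png

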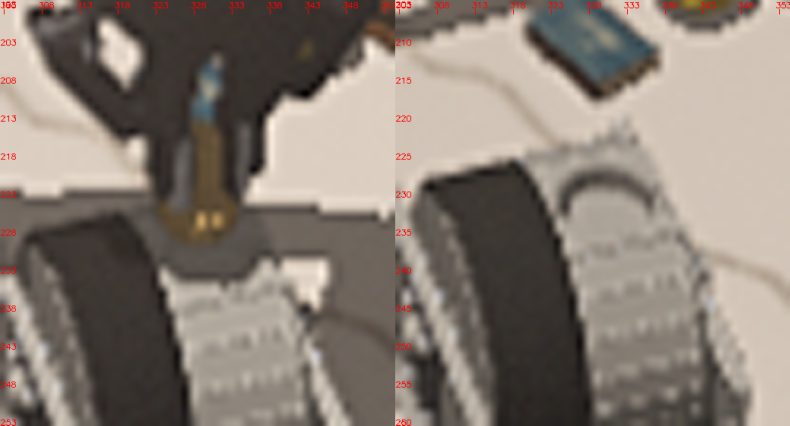

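move_arm(
  rows="0.4 0.15 0 0 0 0 0; 0 0 0.5 0 0 0 0; 0 0 0.4 0 0 0 0; 0 0 0 0 0 0 0; 0 0 0 0 0 0 0",
)

```text
time_s: 19.6
eef_pos: [0.5016, -0.2177, 0.2325]
eef_rot: [-0.0, 0.993, -0.115, -0.0]
wrist_force: [0.6, 0.0, -0.8]
opening: 0.174
```

```bash
python3 lk2.py b5 0.135
```

```text
19.6 [ 0.5016 -0.2177  0.2325] [ 9.735e-01 -2.286e-01 -5.000e-04] [-5.e-04  3.e-04 -1.e+00] [ 0.55  0.04 -0.81] 0.174
side [330.8 230.6] [205. 218.]
top [385.  219.2] [199. 215.]
```

View pics/b5.png

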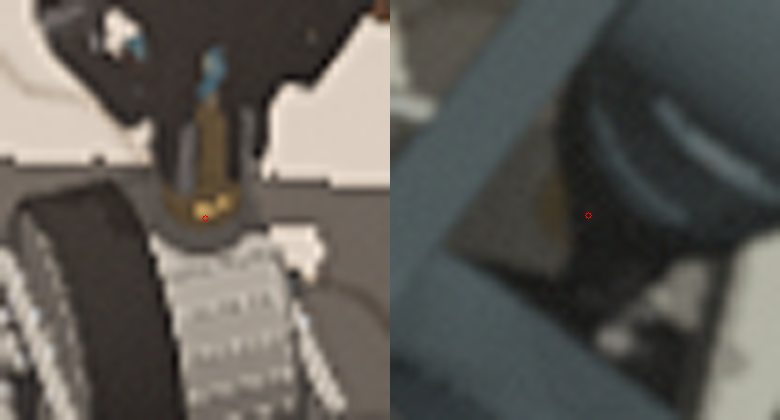

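move_arm(
  rows="0 -0.15 0 0 0 0 0; 0 0 0.3 0 0 0 0; 0 0 0.2 0 0 0 0; 0 0 0.1 0 0 0 0; 0 0 0 0 0 0 0",
)

```text
time_s: 20.2
eef_pos: [0.5019, -0.2164, 0.2266]
eef_rot: [0.0, 0.993, -0.115, -0.0]
wrist_force: [0.6, -0.9, 0.2]
opening: 0.178
```

move_arm(
  rows="0 0 0.1 0 0 0 0; 0 0 0.1 0 0 0 0; 0 0 0 0 0 0 0",
)

```text
time_s: 20.5
eef_pos: [0.5018, -0.2162, 0.2244]
eef_rot: [-0.0, 0.993, -0.115, -0.0]
wrist_force: [-1.2, -0.2, 0.2]
opening: 0.175
```

move_arm(
  rows="0 0 0.1 0 0 0 0; 0 0 0.1 0 0 0 0; 0 0 0 0 0 0 0",
)

```text
time_s: 20.8
eef_pos: [0.5019, -0.2162, 0.2226]
eef_rot: [-0.0, 0.993, -0.115, -0.0]
wrist_force: [-2.1, -0.5, 0.4]
opening: 0.176
```

```bash
python3 lk2.py b6 0.125
```

```text
20.8 [ 0.5019 -0.2162  0.2226] [ 9.735e-01 -2.285e-01 -4.000e-04] [-4.e-04  2.e-04 -1.e+00] [-2.08 -0.47  0.45] 0.176
side [330.6 232.6] [203. 218.]
top [383.8 219.5] [205. 218.]
```

View pics/b6.png

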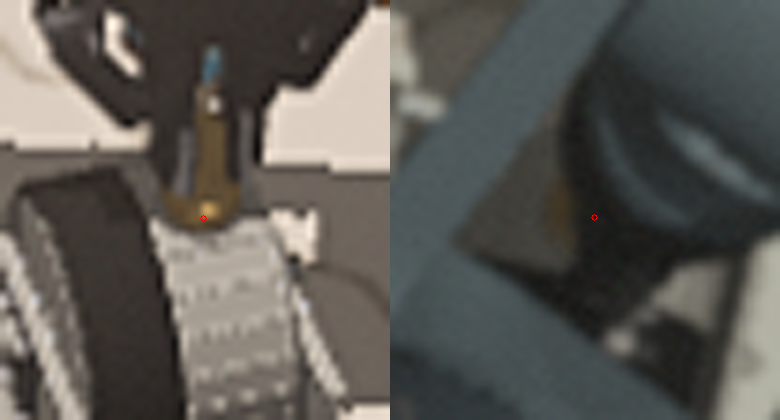

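move_arm(
  rows="-0.1 0 0 0 0 0 0; 0 0 0.1 0 0 0 0; 0 0 0.1 0 0 0 0; 0 0 0 0 0 0 0",
)

```text
time_s: 21.3
eef_pos: [0.5011, -0.216, 0.2207]
eef_rot: [-0.0, 0.993, -0.115, -0.0]
wrist_force: [-0.3, -0.0, 0.2]
opening: 0.173
```

move_arm(
  rows="0 0 0.1 0 0 0 0; 0 0 0.1 0 0 0 0; 0 0 0 0 0 0 0",
)

```text
time_s: 21.6
eef_pos: [0.501, -0.2161, 0.2186]
eef_rot: [0.0, 0.993, -0.115, -0.0]
wrist_force: [-0.6, -0.2, -0.2]
opening: 0.178
```

move_arm(
  rows="0 0 0.1 0 0 0 0; 0 0 0.1 0 0 0 0; 0 0 0 0 0 0 0",
)

```text
time_s: 21.9
eef_pos: [0.501, -0.216, 0.2166]
eef_rot: [-0.0, 0.993, -0.115, -0.0]
wrist_force: [-0.8, -1.0, -0.5]
opening: 0.179
```

move_arm(
  rows="0 0 0.1 0 0 0 0; 0 0 0.1 0 0 0 0; 0 0 0 0 0 0 0",
)

```text
time_s: 22.2
eef_pos: [0.501, -0.216, 0.2146]
eef_rot: [-0.0, 0.993, -0.115, -0.0]
wrist_force: [-0.2, -1.4, 0.0]
opening: 0.173
```

move_arm(
  rows="0 0 0.1 0 0 0 0; 0 0 0.1 0 0 0 0; 0 0 0 0 0 0 0",
)

```text
time_s: 22.5
eef_pos: [0.5013, -0.2161, 0.2131]
eef_rot: [0.0, 0.993, -0.115, 0.0]
wrist_force: [-1.3, 0.9, 3.2]
opening: 0.173
```

```bash
python3 lk2.py b7 0.125
```

```text
22.5 [ 0.5013 -0.2161  0.2131] [ 9.735e-01 -2.285e-01  4.000e-04] [ 4.e-04 -1.e-04 -1.e+00] [-1.29  0.85  3.25] 0.173
side [330.4 232.7] [201. 219.]
top [383.7 219.8] [204. 220.]
```

View pics/b7.png

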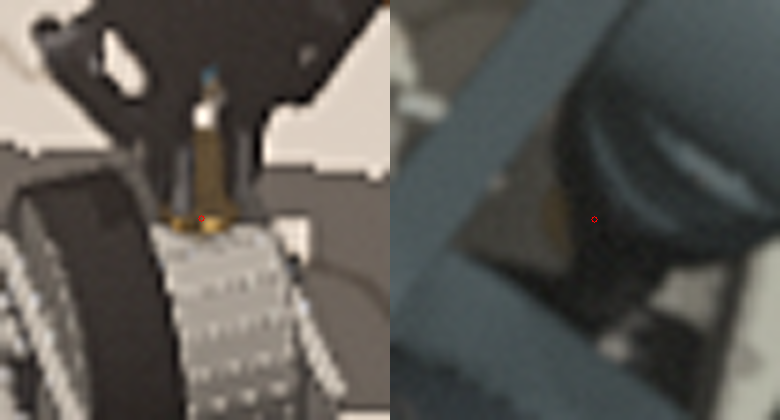

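move_arm(
  rows="0 0 -0.05 0 0 0 0.17; 0 0 0 0 0 0 0.25; 0 0 0 0 0 0 0.35; 0 0 0 0 0 0 0.5; 0 0 0 0 0 0 0.6; 0 0 0 0 0 0 0.6",
)

```text
time_s: 23.2
eef_pos: [0.5011, -0.2161, 0.2132]
eef_rot: [-0.0, 0.993, -0.115, -0.0]
wrist_force: [0.0, 0.6, -0.2]
opening: 0.597
```

```bash
python3 lk2.py b8 0.125
```

```text
23.2 [ 0.5011 -0.2161  0.2132] [ 9.735e-01 -2.286e-01 -2.000e-04] [-1.e-04  1.e-04 -1.e+00] [ 0.03  0.56 -0.24] 0.597
side [330.3 232.7] [201. 219.]
top [383.7 219.9] [204. 220.]
```

View pics/b8.png

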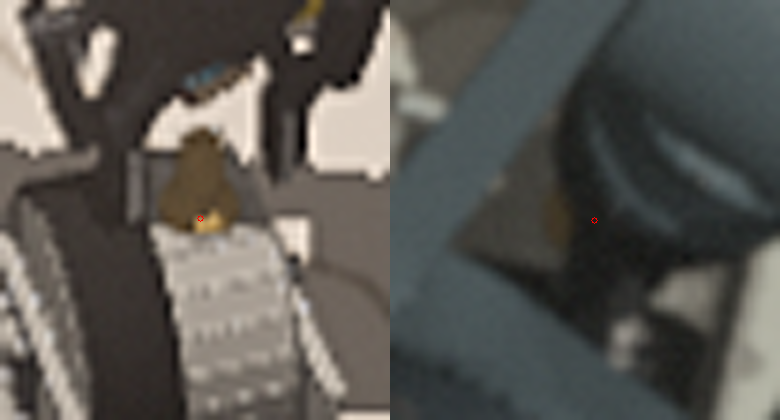

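move_arm(
  rows="0 0 -0.5 0 0 0 0.6; 0 0 -2.5 0 0 0 0.6; 0 0 -4 0 0 0 0.6; 0 -4.8 0 0 0 0 0.6; 0 -4.8 0 0 0 0 0.6; 0 -4.8 0 0 0 0 0.6; 0 -4.8 0 0 0 0 0.6; 0 -4.8 0 0 0 0 0.6; 0 0 0 0 0 0 0.6",
)

```text
time_s: 24.2
eef_pos: [0.5564, 0.0228, 0.2839]
eef_rot: [-0.001, 0.994, -0.112, 0.0]
wrist_force: [-0.8, -0.9, 0.4]
opening: 0.593
```

```bash
python3 look.py c1; python3 ov6.py c1 0
```

```text
24.2 [0.5564 0.0228 0.2839] [ 9.749e-01 -2.225e-01  6.000e-04] [-0.77 -0.93  0.37] 0.593
side tip px [305.  160.3]
top tip px [293.8 189.3]
(450, 781, 3)
```

View pics/c1_o_side.png

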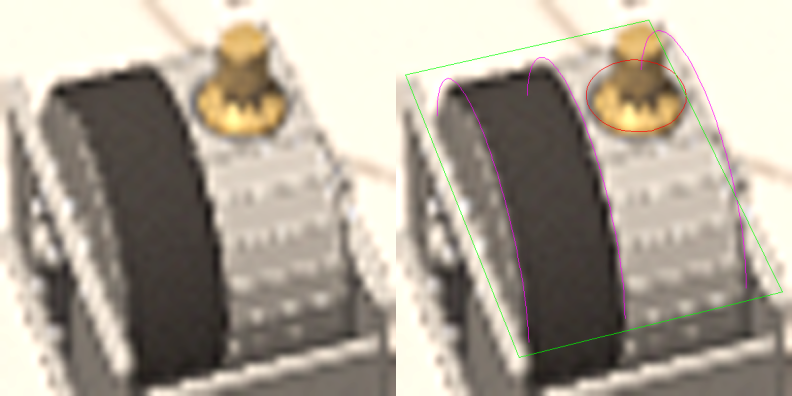

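View pics/c1_o_top.png

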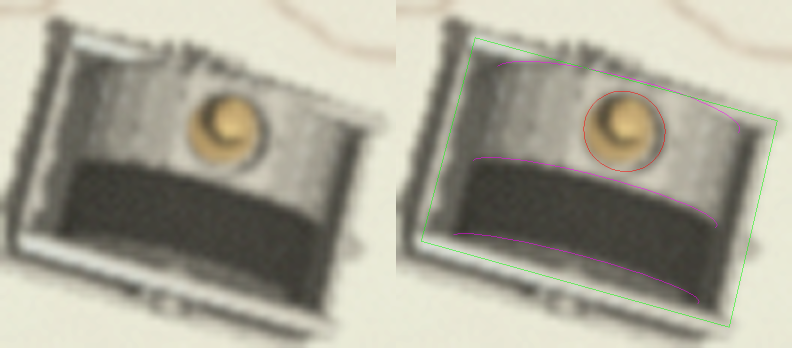

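```bash
python3 - <<'E'
from h import *
import pickle
D=pickle.load(open('c1.pkl','rb'))
t=np.linspace(0,2*np.pi,200)
def circ(x,y,z,r): return np.c_[x+r*np.cos(t),y+r*np.sin(t),0*t+z]
for k in('side','top'):
  c=D[k]; 
  q=proj(c,circ(.5008,-.2157,.136,.018)); print(k,'hole',q.min(0).round(1),q.max(0).round(1))
  for up in(0,.005,.012):
    zb=.121+up; xy=(.501,-.2155)
    q=proj(c,circ(*xy,zb+.017,.0155)); s=proj(c,circ(*xy,zb+.045,.01)); print(up,'headtop',q.min(0).round(1),q.max(0).round(1),'shanktop',s.min(0).round(1),s.max(0).round(1))
c=D['side']; im=cv2.resize(c['color'][215:242,318:345],None,fx=20,fy=20,interpolation=2)
for i in range(0,27,3): cv2.putText(im,str(318+i),(i*20,10),0,.4,(0,0,255)); cv2.putText(im,str(215+i),(0,i*20+14),0,.4,(0,0,255))
cv2.imwrite('pics/c1z.png',im)
for k in('side','top'): print(k,[(np.round(d['bbox'],1).tolist(),round(d['confidence'],2)) for d in ctrl.look_for(k,'stopper_center')[:2]])
print(ctrl.get_obs()['time_s'])
E
```

```text
side hole [323.9 225.5] [336.5 234.6]
0 headtop [324.8 225.6] [335.7 233.4] shanktop [326.9 220. ] [334.1 225. ]
0.005 headtop [324.9 224.3] [335.8 232.2] shanktop [327.  218.7] [334.1 223.8]
0.012 headtop [324.9 222.6] [335.8 230.4] shanktop [327.  216.9] [334.2 222. ]
top hole [377.5 212.7] [391.1 226.1]
0 headtop [378.5 213.4] [390.2 225. ] shanktop [382.4 213.8] [390.2 221.5]
0.005 headtop [378.8 213.1] [390.6 224.8] shanktop [382.7 213.5] [390.5 221.2]
0.012 headtop [379.3 212.7] [391.1 224.4] shanktop [383.2 213.1] [391.1 220.9]
side [([323.3, 219.8, 336.1, 233.6], 0.59), ([413.4, 254.2, 442.2, 294.1], 0.54)]
top []
24.4
```

View pics/c1z.png

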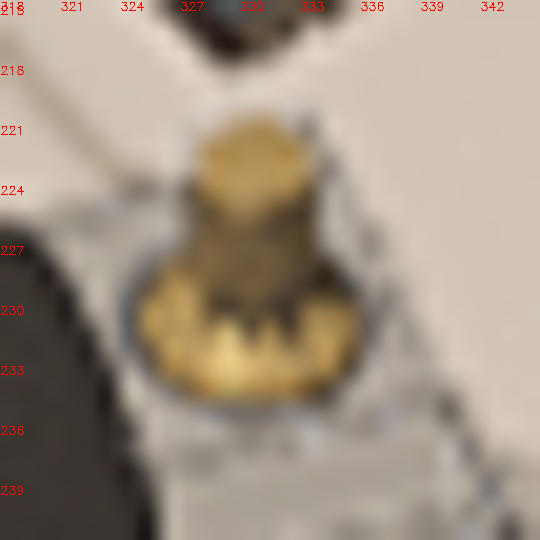

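```bash
python3 - <<'E'
from bench import ctrl
print(ctrl.hand_in()); print(ctrl.get_obs()['time_s'])
E
```

```text
the job is handed in; nothing more can be done
None
the job is handed in; nothing more can be done
```

The stopper is in the rinser's pocket, head down and released, and I handed the job in at about 24 s. The hand-in gives no verdict.

- **Turning the drum:** I found the tread by touch with shut fingertips. I rolled the drum with light strokes (about 3–7 N read at the wrist, against the 15 N limit) until the pocket came into view, then rolled it back to the top. Before fetching the stopper, both cameras put the pocket about 0.03 rad off straight up, within the 0.15 rad allowed.
- **Placing the stopper:** I held it by the shank and lowered it in 1 mm steps. It slid freely into the pocket and met the floor at about 3 N, which is where the touch measurement of the drum height put it. I then opened the fingers and lifted clear.
- **Last pictures:** The stopper stands upright with its head inside the pocket, to within what the pictures can show (about 1–2 mm of home). It sits 2–3 mm towards the +y side, inside the 14 mm limit. The arm was well away from everything.
- **What disagreed:**
  - The touch put the drum top about 4 mm above nominal, while the side camera suggested it was a few millimetres low. The floor contact supports the touch reading.
  - The two cameras also differed by about 5 mm in y; I went with the top camera and the touch.
  - The final search for the stopper in the top picture found nothing, though it was plain to see there.
- **Not checked:** I took no end measurement of the tumbler, matchbox, lime or jar. The arm came close to none of them.

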